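# Switch the ball sorter to its other chute and feed one ball

### The arm

A 7-joint arm with a two-finger parallel gripper is mounted at the origin on the work surface. World frame = base frame: x ahead of the robot, y to its left, z up, the work surface at z = 0. Lengths are in mm, angles in rad, forces in N, time in s.
With the tool pointing down it reaches from about 400 to 850 mm from the base axis. Payload 6.9 kg.
Tool frame: the origin (TCP) lies between the finger pads; the fingertips stand 8 mm ahead of it and the grasp point (between the pads) lies 11 mm behind it; x points along the fingers, z is the direction in which the jaws open and shut, and the axes are right-handed (so a half turn about x gives the same grasp; the last joint's range is limited). The gripper opens to 85 mm and grips with 20 to 120 N. Pads are 22 mm wide; open, the fingers measure 114 mm over their backs; the gripper's body (76 mm by 85 mm) begins 54 mm behind the grasp point. The pads swing forward as they close: fully open they stand 13 mm farther back than shut.
Start: joints at [1.266, 0.507, -0.238, 1.5, 0.126, 1.149, -0.155], TCP at [249.56, -573.002, 239.275] pointing down, gripper open.
Joint ranges: [-3.08, 3.08], [-0.24, 2.05], [-1.43, 1.35], [0, 2.5], [-1.52, 4.66], [0.17, 1.96], [-2.89, 2.89]. Speed limits (rad/s): [2.39, 2.39, 3.14, 3.14, 3.14, 3.14, 3.14].

### API

Orientations are given as [roll, pitch, yaw] about the fixed x, y, z axes, in that order (R = Rz(yaw) Ry(pitch) Rx(roll)).
In Python, from workcell import ctrl gives the robot as it stands. The module is installed in compiled form; this text tells all that it offers.
- The arm moves only by the tool arm_command, never from a script. Its arguments are lists of equal length, an entry for each row: "slide": the shift along the tool's x, y, z in m, a list of three; "rotation": the turn, a rotation vector about the tool's x, y, z in degrees, a list of three; "hand": the closure, from -1 (fully open) to 1 (shut). A call has exactly 8 rows; each row shifts and turns the commanded pose from where the row before left it, along the tool's axes as they then stand; what a row does not reach is not made up. A row lasts 1/8 s, in which the tool goes at most 62.5 mm and 10.7 degrees, less where a joint would pass 70% of its speed; a pose out of reach is approached as far as the arm can. A call is refused whole if a number of a shift passes 0.0625 or a number of a turn 10.7, either way. A call with a gripper value outside its range is refused whole. The fingers move at their own pace and stop on an object; "squeeze" is the grip in N (left out, the last holds). Time passes only in rows, so rows that do not move let the fingers close, or fill a call up. It gives the time, the measured TCP pose, the force and the opening at its end, in the units of the state.
- ctrl.read_state(): the state, without advancing time (a new reading comes with each control period).
- ctrl.grab_frame(name): name is "scene" or "top"; returns a dict with "img" (420x560x3 uint8, blue, green, red), "fx", "fy", "cx", "cy" (pixels), "position" and "orientation" of the camera in the world. Camera axes: x right, y down, z forward; pixel columns grow to the right and rows downward; lengths in mm; the calibration is good to about 2 mm. A picture is of the moment at which its call begins. There is no depth.
- ctrl.sign_off(): hands the job in, once; it reports no verdict.
Trained networks look in a picture, given as the dict that the camera call returned (one of the last four; its "shot" number tells which), for a name from the list of things; names that differ only in an ending like _2 or _b are one class to them, and where a whole thing is asked for, a point or a joint stands for the part that bears it (a point fixed in the world has none). Each returns a list of dicts, best first, with "p" (0 to 1); they miss things now and then, are a little off and sometimes report something else, mostly with a low value. They report only what shows in the picture. A call takes as long as a camera call.
- ctrl.recognise(thing, picture): "location" ([row, column] in pixels, amid what is visible of it).
- ctrl.outline_of(thing, picture): "mask" (420x560 bool, what is visible of it) and "location" ([row, column] in pixels, amid what is visible of it).
- ctrl.pinpoint(thing, picture): "location" ([row, column] in pixels: a listed point, or the origin of a listed thing).
The state is a dict: "clock": time; "qpos": joint angles; "qd": joint speeds; "effort": joint torques, N m; "tcp_pos": TCP position; "ee_rot": TCP orientation; "force": force on the tool from outside, world axes, zero at the start; "moment": the same for the moment, N m; "grip_width": finger opening in mm.
Only numpy, scipy, OpenCV 4.12 (cv2) and the standard library are available. Lean on these libraries where they do the work, as an engineer would, in place of code of your own. Each camera call takes 0.05 s, during which the arm holds its last target.

### The job

Working with pushes of the fingertips only, rock the orange seesaw gate over its pivot so that it feeds the other chute and leave it so; then gently push the brass check-valve ball that waits in the groove along the groove onto the gate, so that it rolls by itself down that chute into its tray. Do not pinch or lift the ball, do not touch it again once it rolls down the gate, and leave everything else on the bench where it is.

Things in the scene. Friction and masses are not known exactly. Their poses are not given: they have to be found in the camera images.
- sorter: Ball sorter fixed on the bench: flat-floored aluminium groove in front, orange seesaw gate behind, a chute and blue catch tray each side. Origin on the bench under the gate's middle; x along the groove towards the gate (away from the robot), y to the left tray, z up. Groove from x = -155 to -32 mm; its sides (y = +-15 to 19) end at z = 112 mm: fingers keep above. Grey base plate 10 mm thick.
- groove_end (a point): Middle of the groove's open inner end at the height of the waiting ball's centre (120 mm above the bench; the gate's top face is at 100 mm over its pivot); axes as the sorter. From here the gate's bed runs 69 mm on in x to a 14 mm high lip. A ball whose centre is pushed a few mm past this point drops 4 mm onto the gate and rolls off sideways by itself.
- gate (a joint): Tilt of the orange gate, rad. +0.32: left (+y) end up, feeds the right chute; -0.32: right end up, feeds the left chute. It may start either way. A steel tipping weight on an upright arm 60 mm beyond the gate's middle in x holds it at either stop; pressed past level (0) it falls to the other stop and stays. About 1 to 2 N down on the raised end moves it.
- gate_left_end (a point): Point on the top face of the orange gate near its left (+y) end, 72 mm from the pivot, middle of the bed (white line). The bed between its lips is 71 mm wide; lips 14 mm high; the gate ends 13 mm further out.
- gate_right_end (a point): The same point near the gate's right (-y) end.
- weight_top (a point): Top of the steel tipping weight on its arm, 105 mm from the pivot axis; it leans to the side that the gate feeds. The weight is the top 30 mm.
- left_tray (a point): Middle of the floor of the left (+y) blue catch tray, 90 mm along y by 82 mm inside, walls 46 mm high or more except a 20 mm sill at the chute. Same axes as sorter.
- right_tray (a point): Middle of the floor of the right (-y) catch tray, the same.
- ball: Brass check-valve ball, 32 mm in diameter, 0.15 kg, resting in the groove; it does not roll along the level groove unless pushed. Origin at its centre, 120 mm above the bench; its own axes mean nothing.
- piston: small aluminium piston, 28 mm diameter, 26 mm tall, standing on the sorter's grey base plate beside the groove; origin at the centre of its underside
- barrel: bare aluminium cylinder barrel, tube of 48 mm diameter, 85 mm tall, standing on the bench; origin at the centre of its underside
- spare_gland: flanged brass rod gland, 48 mm diameter flange, 40 mm tall, standing on the bench; origin at the centre of its underside
- pick: seal pick with yellow plastic handle 95 mm long and thin steel hook (to +122 mm along its x), lying on the bench, 16 mm high; origin under the middle of the handle
- tie_rod: zinc tie rod, 200 mm long along its x axis, with a nut near each end, lying on the bench, 16 mm high; origin under its middle
- collar: dark steel collar, 52 mm diameter, 14 mm high, lying on the bench; origin at the centre of its underside

How it is judged:
By the outcome, as a careful person would: the job done as asked, in the order asked, and still so for the second after the job is handed in, with the robot touching nothing.
It also fails if it takes over 48 s, if anything falls off the work surface, if the arm or the gripper's body presses on something with over 40 N, if the wrist force passes 120 N, or if a joint passes its speed limit or range.

## Working session

There is one attempt and no reset: what is moved stays moved. The work goes in short steps, Python scripts to look and compute and a tool call to move; the robot and the scene stay as the last step left them, time stands still between calls to the robot, and variables do not carry over. Pictures are saved under pics/ and viewed, and the job is handed in when it is done.

Besides the shell and the picture viewer there is one more tool, called after ">>>" as name(argument=value, ...), one argument or row to a line, values as JSON. arm_command: Moves the arm, as the interface text tells. Its arguments: {"type":"object","properties":{"slide":{"type":"array","items":{"type":"array","items":{"type":"number"}}},"rotation":{"type":"array","items":{"type":"array","items":{"type":"number"}}},"hand":{"type":"array","items":{"type":"number"}},"squeeze":{"type":"number"}},"required":["slide","rotation","hand"]}

```bash
mkdir -p pics
cat > h.py <<'E'
import numpy as np, cv2
from workcell import ctrl
from scipy.spatial.transform import Rotation as R
def camR(f):
    o=np.array(f["orientation"],float)
    return R.from_euler('xyz',o).as_matrix() if o.size==3 else (o if o.shape==(3,3) else None)
def ray(f,rc):
    d=np.array([(rc[1]-f["cx"])/f["fx"],(rc[0]-f["cy"])/f["fy"],1.])
    return np.array(f["position"],float),camR(f)@d
def at_z(f,rc,z):
    p,d=ray(f,rc); return p+d*(z-p[2])/d[2]
def proj(f,P):
    c=camR(f).T@(np.array(P,float)-np.array(f["position"]))
    return [f["fy"]*c[1]/c[2]+f["cy"],f["fx"]*c[0]/c[2]+f["cx"]]
def tri(fs,rcs):
    A=np.zeros((3,3));b=np.zeros(3)
    for f,rc in zip(fs,rcs):
        p,d=ray(f,rc);d=d/np.linalg.norm(d);M=np.eye(3)-np.outer(d,d);A+=M;b+=M@p
    return np.linalg.solve(A,b)
E
python3 - <<'E'
from h import *
s=ctrl.read_state(); print({k:np.round(v,3) for k,v in s.items()})
F={}
for n in("scene","top"):
    f=ctrl.grab_frame(n);F[n]=f;cv2.imwrite(f"pics/a_{n}.png",f["img"]);print(n,f["position"],f["orientation"],f["fx"],f["cx"],f["cy"],f["shot"])
for t,z in [("sorter",0),("groove_end",120),("gate_left_end",None),("gate_right_end",None),("weight_top",None),("left_tray",None),("right_tray",None),("ball",120),("piston",10),("barrel",0)]:
    r=[]
    for n in F:
        q=ctrl.pinpoint(t,F[n]);
        if q: r.append((n,q[0]["location"],q[0]["p"]))
    print(t,[(n,np.round(l,1),round(p,2),np.round(at_z(F[n],l,z),0) if z is not None else'') for n,l,p in r], np.round(tri([F[x[0]] for x in r],[x[1] for x in r]),1) if len(r)==2 else '')
E
```

```text
{'clock': np.float64(0.0), 'qpos': array([ 1.265,  0.508, -0.238,  1.501,  0.126,  1.149, -0.155]), 'qd': array([ 0.001, -0.   , -0.001,  0.002,  0.001, -0.001,  0.001]), 'effort': array([ 0.0000e+00, -6.2059e+01, -2.1870e+00, -2.4965e+01,  1.3000e-02,
        1.2000e-02, -0.0000e+00]), 'tcp_pos': array([ 249.323, -572.581,  238.434]), 'ee_rot': array([-3.122,  1.569,  2.001]), 'force': array([-0.093,  1.029,  0.723]), 'moment': array([-0.013,  0.038,  0.028]), 'grip_width': np.float64(85.333)}
scene [1241.3688957   262.14225341  937.46269788] [-2.36619216e+00  1.07875465e-03  1.94175926e+00] 389.48102380262094 282.6340222009899 204.44866160319506 1
top [ 409.10755168  -22.9489198  1118.93379943] [-3.01221288 -0.00440866 -1.59923021] 417.6424420927433 282.39738886189195 207.92997229561246 2
sorter [('scene', array([270.9, 295.9]), 0.7, array([622.,  61.,   0.])), ('top', array([184.7, 248.4]), 0.96, array([621.,  59.,   0.]))] [620.8  59.8  -2.1]
groove_end [('scene', array([235. , 300.4]), 0.9, array([586.,  58., 120.])), ('top', array([188.6, 248.6]), 0.8, array([588.,  50., 120.])
[... 405 characters left out ...]
rray([294.9, 358.3]), 0.61, ''), ('top', array([173.8, 176.5]), 0.95, '')] [650.7 248.   25.3]
right_tray [('scene', array([238.7, 236.1]), 0.61, ''), ('top', array([192.1, 322.9]), 0.93, '')] [ 591.5 -141.9   21.9]
ball [('scene', array([220.9, 307. ]), 0.5, array([531.,  59., 120.])), ('top', array([214.1, 242.2]), 0.68, array([527.,  66., 120.]))] [528.1  62.2 118.8]
piston [('scene', array([248. , 325.9]), 0.67, array([518., 119.,  10.])), ('top', array([220. , 222.6]), 0.5, array([525., 128.,  10.]))] [525.1 123.9  20.3]
barrel [('scene', array([189.9, 248.1]), 0.67, array([ 363., -210.,    0.])), ('top', array([279.2, 349.9]), 0.65, array([ 359., -205.,    0.]))] [ 360.5 -208.2   -1.5]
```

View pics/a_scene.png

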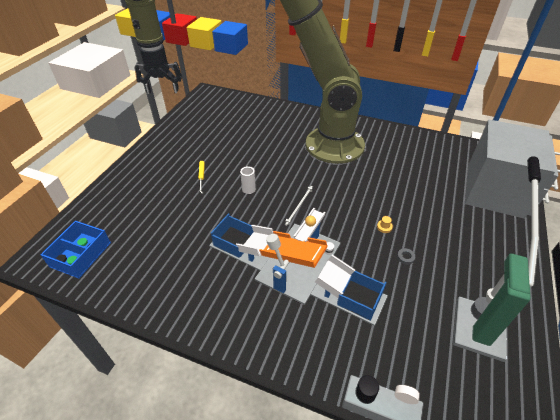

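View pics/a_top.png

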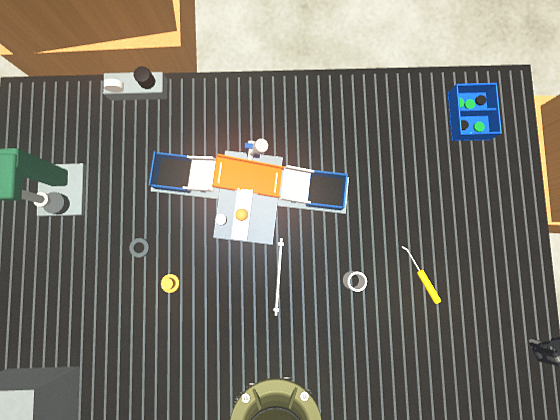

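The left end of the gate is up (z≈124) and the weight leans right, so it feeds the right chute and I need to press the left end down. First I'll refine the sorter pose with a joint fit.

```bash
cat > fit.py <<'E'
from h import *
from scipy.optimize import least_squares
obs=[];F=[]
for k in range(1):
  for n in("scene","top"):
    f=ctrl.grab_frame(n);F.append(f)
    for t in("sorter","groove_end","gate_left_end","gate_right_end","weight_top","left_tray","right_tray","ball"):
        q=ctrl.pinpoint(t,f)
        if q: obs.append((t,f,np.array(q[0]["location"])))
def model(p,th0=None):
    x,y,yaw,L,zt,bx,th=p
    c,s=np.cos(th),np.sin(th)
    m={"sorter":(0,0,0),"groove_end":(-32,0,120),"gate_left_end":(2,72*c,100+72*s),"gate_right_end":(2,-72*c,100-72*s),
     "weight_top":(60,-105*s,98+105*c),"left_tray":(0,L,zt),"right_tray":(0,-L,zt),"ball":(bx,0,120)}
    Rz=R.from_euler('z',yaw)
    return {k:Rz.apply(v)+[x,y,0] for k,v in m.items()}
def res(p):
    m=model(p);return np.concatenate([np.array(proj(f,m[t]))-l for t,f,l in obs])
s=least_squares(res,[620,55,-.15,195,20,-90,.3],loss="soft_l1",x_scale=[10,10,.1,10,10,10,.1])
print(np.round(s.x,3))
m=model(s.x)
for (t,f,l),r in zip(obs,res(s.x).reshape(-1,2)): print(t,f["shot"],np.round(r,1))
for k,v in m.items(): print(k,np.round(v,1))
for i,f in enumerate(F):
    im=f["img"].copy(); im=cv2.resize(im[130:330,130:410],None,fx=2.8,fy=2.8)
    Rz=R.from_euler('z',s.x[2])
    def dr(pts,col):
        P=[proj(f,Rz.apply(q)+[s.x[0],s.x[1],0]) for q in pts]
        cv2.polylines(im,[np.array([[(c-130)*2.8,(r-130)*2.8] for r,c in P]).astype(int)],False,col,1)
    for y in(-15,15): dr([(-155,y,112),(-32,y,112)],(0,0,255))
    c,sn=np.cos(s.x[6]),np.sin(s.x[6])
    dr([(a,b*c,100+b*sn) for a,b in((-33,-85),(38,-85),(38,85),(-33,85),(-33,-85))],(0,255,0))
    for v in m.values():
        r,cc=proj(f,v);cv2.circle(im,(int((cc-130)*2.8),int((r-130)*2.8)),3,(255,0,255),-1)
    cv2.imwrite(f"pics/fit{i}.png",im)
E
python3 fit.py; python3 -c "
from h import *
s=ctrl.read_state();M=R.from_euler('xyz',s['ee_rot']).as_matrix();print(M.round(3))"
```

```text
[ 6.24645e+02  5.58570e+01 -1.38000e-01  2.01051e+02  1.82930e+01
 -9.32820e+01  3.25000e-01]
sorter 3 [ 0.1 -1.3]
groove_end 3 [-0.1 -0.8]
gate_left_end 3 [0.2 0.3]
gate_right_end 3 [-1.3  3.8]
weight_top 3 [-3.2 -0.8]
left_tray 3 [-0.1  2.7]
right_tray 3 [ 0.6 -0.7]
ball 3 [ 3.6 -1.1]
sorter 4 [-0.   1.5]
groove_end 4 [ 3.  -5.1]
gate_left_end 4 [-4.5 -0.1]
gate_right_end 4 [ 5.1 98.7]
weight_top 4 [-0.3 -0.3]
left_tray 4 [-0.2  0.4]
right_tray 4 [-3.2 -0.9]
ball 4 [ 1.  -2.2]
sorter [624.6  55.9   0. ]
groove_end [592.9  60.3 120. ]
gate_left_end [636.  123.2 123. ]
gate_right_end [617.2 -12.   77. ]
weight_top [679.4  14.3 197.5]
left_tray [652.3 255.   18.3]
right_tray [ 597.  -143.3   18.3]
ball [532.3  68.7 120. ]
[[ 0.     0.917  0.399]
 [ 0.     0.399 -0.917]
 [-1.     0.    -0.   ]]
```

View pics/fit0.png

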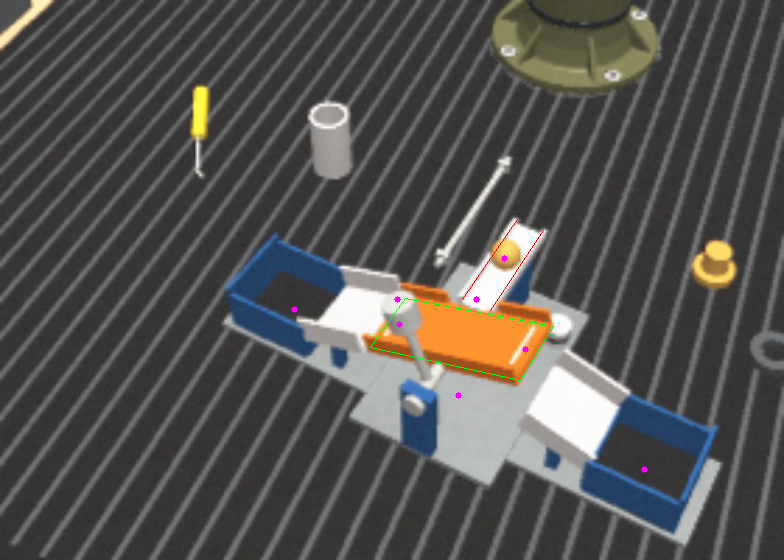

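View pics/fit1.png

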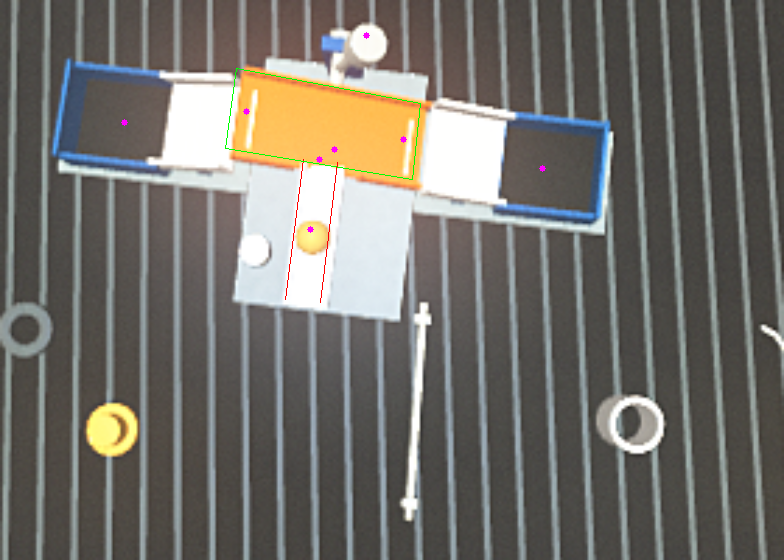

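The scene shows the fit is a few mm off because of bad network points: gate_right_end in the top view is 99 px out. I'll refit with the white lines and ball read from the pictures.

```bash
sed -e 's/^def model/obs=[o for o in obs if o[0] in ("groove_end","left_tray","right_tray","weight_top")]\nfor t,i,(cx,cy) in [("gate_left_end",1,(252,121)),("gate_right_end",1,(408,147.5)),("ball",1,(312,237)),("gate_left_end",0,(523.5,344)),("ball",0,(505,253))]:\n    obs.append((t,F[i],np.array([cy\/2.8+130,cx\/2.8+130])))\ndef model/' -e 's/pics\/fit/pics\/fitb/' fit.py > fit2.py; python3 fit2.py
```

```text
[ 6.18499e+02  5.29340e+01 -1.30000e-01  1.89057e+02  3.50500e+00
 -9.43320e+01  3.24000e-01]
groove_end 5 [-3.1 -1.8]
weight_top 5 [-8.4 -1. ]
left_tray 5 [-0.4 -1.3]
right_tray 5 [2.6 2.8]
groove_end 6 [ 3.7 -0.9]
weight_top 6 [-0. -1.]
left_tray 6 [ -7.9 -63.9]
right_tray 6 [0.1 1.4]
gate_left_end 6 [-0.6 -0.9]
gate_right_end 6 [-0.8 -0.5]
ball 6 [0.1 1.1]
gate_left_end 5 [-0.1  0.4]
ball 5 [-0.2 -0.5]
sorter [618.5  52.9   0. ]
groove_end [586.8  57.1 120. ]
gate_left_end [629.4 120.3 122.9]
gate_right_end [611.6 -15.   77.1]
weight_top [673.6  12.  197.5]
left_tray [643.1 240.4   3.5]
right_tray [ 593.9 -134.5    3.5]
ball [525.   65.2 120. ]
```

```bash
python3 -c "
import cv2,numpy as np
a=cv2.imread('pics/fitb0.png')[150:500,150:];b=cv2.imread('pics/fitb1.png')[0:350,0:634]
cv2.imwrite('pics/fitbc.png',cv2.resize(np.vstack([a,b]),None,fx=.85,fy=.85))"
```

```text
(no output)
```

View pics/fitbc.png

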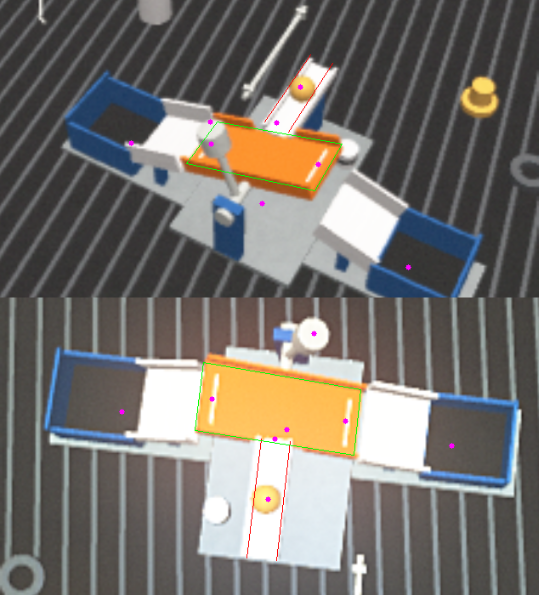

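>>> arm_command(
  slide=[
    [0,0,0],
    [0,0,0],
    [0,0,0],
    [0,0.018,-0.05],
    [0,0.018,-0.05],
    [0,0.018,-0.05],
    [0,0.018,-0.05],
    [0,0.018,-0.05],
  ],
  rotation=[
    [10.5,0,0],
    [10.5,0,0],
    [10.5,0,0],
    [0,0,0],
    [0,0,0],
    [0,0,0],
    [0,0,0],
    [0,0,0],
  ],
  hand=[1,1,1,1,1,1,1,1],
  squeeze=20,
)

```text
clock: 3.9
tcp_pos: [374.1, -336.3, 239.5]
ee_rot: [1.11, 1.57, -0.599]
force: [0.2, -0.3, -0.1]
grip_width: -0.1
```

>>> arm_command(
  slide=[
    [0,0.018,-0.05],
    [0,0.018,-0.05],
    [0,0.018,-0.05],
    [0,0.018,-0.05],
    [0,0.018,-0.05],
    [0,0.018,-0.05],
    [0,0.018,-0.05],
    [0,0,0],
  ],
  rotation=[
    [0,0,0],
    [0,0,0],
    [0,0,0],
    [0,0,0],
    [0,0,0],
    [0,0,0],
    [0,0,0],
    [0,0,0],
  ],
  hand=[1,1,1,1,1,1,1,1],
)

```text
clock: 4.9
tcp_pos: [548.0, -3.4, 239.3]
ee_rot: [2.926, 1.568, 1.224]
force: [0.5, -0.7, -0.3]
grip_width: 0.3
```

```bash
cat > st.py <<'E'
from h import *
def st(yaw=-.14,o=(618.5,53)):
    s=ctrl.read_state();p=np.array(s['tcp_pos']);d=R.from_euler('z',-yaw).apply(p-[*o,0])
    M=R.from_euler('xyz',s['ee_rot']).as_matrix()
    print('t',s['clock'],'tcp',p.round(1),'sorter',d.round(1),'F',np.round(s['force'],1),'w',s['grip_width'])
    print('tool z yaw',np.degrees(np.arctan2(M[1,2],M[0,2])).round(2),'x',M[:,0].round(3)); return s,d
if __name__=="__main__": st()
E
python3 st.py
```

```text
t 4.9 tcp [548.   -3.4 239.3] sorter [-62.  -65.7 239.3] F [ 0.5 -0.7 -0.3] w 0.34846788350990143
tool z yaw -97.54 x [ 0.001  0.003 -1.   ]
```

>>> arm_command(
  slide=[
    [0,0.0175,-0.042],
    [0,0.0175,-0.042],
    [0,0.0175,-0.042],
    [0,0,0],
    [0.03,0,0],
    [0.03,0,0],
    [0.025,0,0],
    [0,0,0],
  ],
  rotation=[
    [0.5,0,0],
    [0,0,0],
    [0,0,0],
    [0,0,0],
    [0,0,0],
    [0,0,0],
    [0,0,0],
    [0,0,0],
  ],
  hand=[1,1,1,1,1,1,1,1],
)

```text
clock: 5.9
tcp_pos: [615.3, 106.2, 152.6]
ee_rot: [-1.008, 1.566, -2.728]
force: [-0.5, 0.1, 0.4]
grip_width: 0.3
```

```bash
python3 st.py
cat > pic.py <<'E'
from h import *
import sys
k=sys.argv[1];o=[]
for n in("scene","top"):
    f=ctrl.grab_frame(n);o.append(cv2.resize(f["img"][130:290,130:410],None,fx=1.85,fy=1.85))
cv2.imwrite(f"pics/{k}.png",np.vstack(o))
E
python3 pic.py b1
```

```text
t 5.9 tcp [615.3 106.2 152.6] sorter [-10.6  52.2 152.6] F [-0.5  0.1  0.4] w 0.3075351993375763
tool z yaw -98.56 x [-0.004 -0.002 -1.   ]
```

View pics/b1.png

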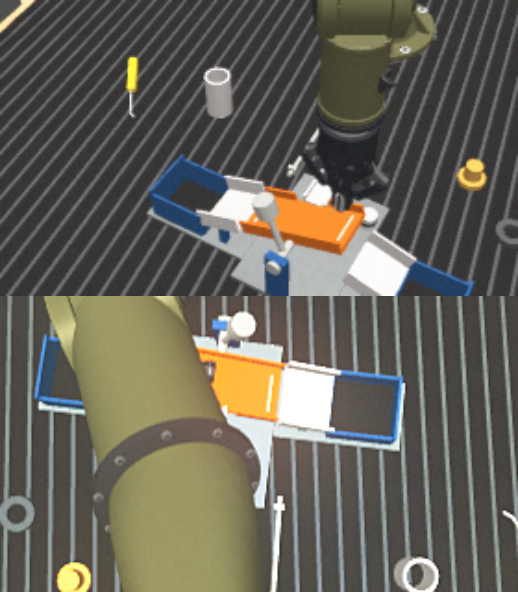

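The picture shows the closed fingers over the left half of the gate (scene ≈ (345,195)) and clear of the weight. Next, a slow press down, slightly farther out.

>>> arm_command(
  slide=[
    [0,0,-0.008],
    [0.008,0,0],
    [0.008,0,0],
    [0.008,0,0],
    [0.007,0,0],
    [0.007,0,0],
    [0.007,0,0],
    [0.007,0,0],
  ],
  rotation=[
    [0,0,0],
    [0,0,0],
    [0,0,0],
    [0,0,0],
    [0,0,0],
    [0,0,0],
    [0,0,0],
    [0,0,0],
  ],
  hand=[1,1,1,1,1,1,1,1],
)

```text
clock: 7.0
tcp_pos: [617.8, 116.1, 101.7]
ee_rot: [-0.836, 1.57, -2.554]
force: [0.3, -0.2, -0.2]
grip_width: -0.0
```

```bash
python3 st.py; python3 pic.py b2
```

```text
t 7.0 tcp [617.8 116.1 101.7] sorter [ -9.5  62.4 101.7] F [ 0.3 -0.2 -0.2] w -0.039354834051575145
tool z yaw -98.47 x [-0. -0. -1.]
```

View pics/b2.png

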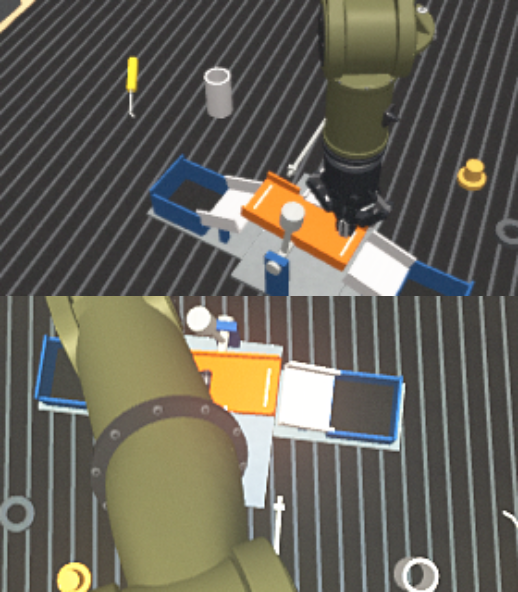

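The gate has tipped: the weight now leans left and its right end is up, with no force on the fingers. Now retreat and go behind the ball.

>>> arm_command(
  slide=[
    [-0.035,0,0],
    [-0.035,0,0],
    [0,-0.032,0.0155],
    [0,-0.032,0.0155],
    [0,-0.032,0.0155],
    [0,-0.032,0.0155],
    [0,0,0],
    [0,0,0],
  ],
  rotation=[
    [0,0,0],
    [0,0,0],
    [0,0,0],
    [0,0,0],
    [0,0,0],
    [0,0,0],
    [0,0,0],
    [0,0,0],
  ],
  hand=[1,1,1,1,1,1,1,1],
)

```text
clock: 8.1
tcp_pos: [483.2, 74.0, 172.8]
ee_rot: [1.944, 1.569, 0.226]
force: [0.1, 0.7, -0.2]
grip_width: -0.1
```

```bash
python3 st.py
python3 - <<'E'
from h import *
o=[];fs=[];rc=[]
for n in("scene","top"):
    f=ctrl.grab_frame(n);fs.append(f)
    q=ctrl.outline_of("ball",f)
    for w in q[:1]: print(n,w["p"],w["location"],at_z(f,w["location"],120).round(1))
    if q: rc.append(q[0]["location"])
    o.append(cv2.resize(f["img"][150:280,180:360],None,fx=2.3,fy=2.3,interpolation=cv2.INTER_CUBIC))
cv2.imwrite("pics/b3.png",np.vstack(o))
E
```

```text
t 8.1 tcp [483.2  74.  172.8] sorter [-136.9    1.9  172.8] F [ 0.1  0.7 -0.2] w -0.08323349966513562
tool z yaw -98.47 x [ 0.002  0.    -1.   ]
scene 0.42 [221.6, 309.5] [530.6  65.9 120. ]
```

View pics/b3.png

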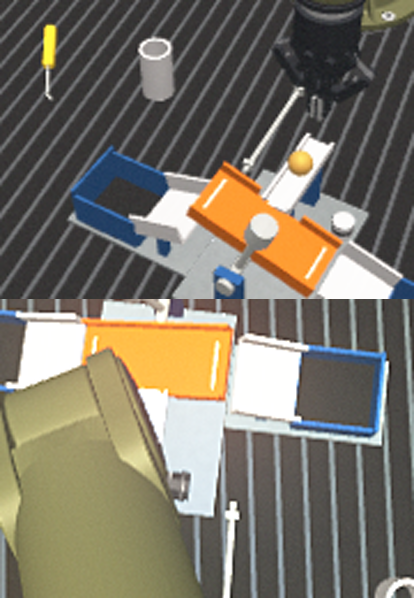

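The scene shows the gate feeding left with its right end up, and the ball still in the groove at crop (300,163). Lowering the fingertips behind the ball, above the groove sides.

>>> arm_command(
  slide=[
    [0,-0.001,0.002],
    [0.01,0,0],
    [0.01,0,0],
    [0.01,0,0],
    [0.01,0,0],
    [0.009,0,0],
    [0,0,0],
    [0,0,0],
  ],
  rotation=[
    [0,0,0],
    [0,0,0],
    [0,0,0],
    [0,0,0],
    [0,0,0],
    [0,0,0],
    [0,0,0],
    [0,0,0],
  ],
  hand=[1,1,1,1,1,1,1,1],
)

```text
clock: 9.3
tcp_pos: [481.1, 72.1, 123.4]
ee_rot: [2.107, 1.571, 0.389]
force: [-0.4, -0.0, 0.6]
grip_width: -0.3
```

```bash
python3 st.py;  cat > pic2.py <<'E'
from h import *
import sys
from st import st
f=ctrl.grab_frame("scene");cv2.imwrite(f"pics/{sys.argv[1]}.png",cv2.resize(f["img"][170:310,200:400],None,fx=4,fy=4,interpolation=cv2.INTER_CUBIC))
E
python3 pic2.py b4
```

```text
t 9.3 tcp [481.1  72.1 123.4] sorter [-138.7   -0.3  123.4] F [-0.4 -0.   0.6] w -0.25151844158399184
tool z yaw -98.46 x [ 0.  0. -1.]
```

View pics/b4.png

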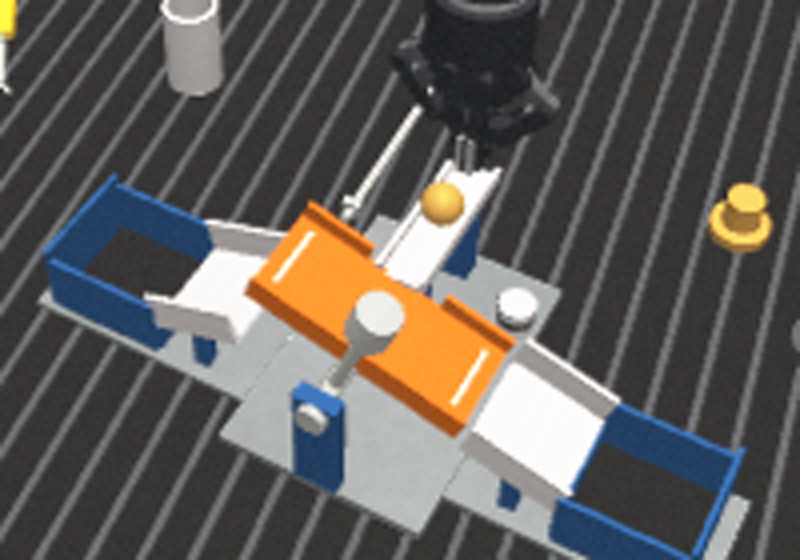

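>>> arm_command(
  slide=[
    [0,0.004,0],
    [0,0.004,0],
    [0,0.003,0],
    [0,0.003,0],
    [0,0.003,0],
    [0,0.003,0],
    [0,0.003,0],
    [0,0.003,0],
  ],
  rotation=[
    [0,0,0],
    [0,0,0],
    [0,0,0],
    [0,0,0],
    [0,0,0],
    [0,0,0],
    [0,0,0],
    [0,0,0],
  ],
  hand=[1,1,1,1,1,1,1,1],
)

```text
clock: 10.35
tcp_pos: [506.8, 68.1, 123.3]
ee_rot: [-1.639, 1.571, 2.926]
force: [-0.5, -0.4, 0.3]
grip_width: 0.3
```

```bash
python3 st.py;python3 pic2.py b5
```

```text
t 10.35 tcp [506.8  68.1 123.3] sorter [-112.7   -0.6  123.3] F [-0.5 -0.4  0.3] w 0.30964833768167044
tool z yaw -98.46 x [-0.  0. -1.]
```

View pics/b5.png

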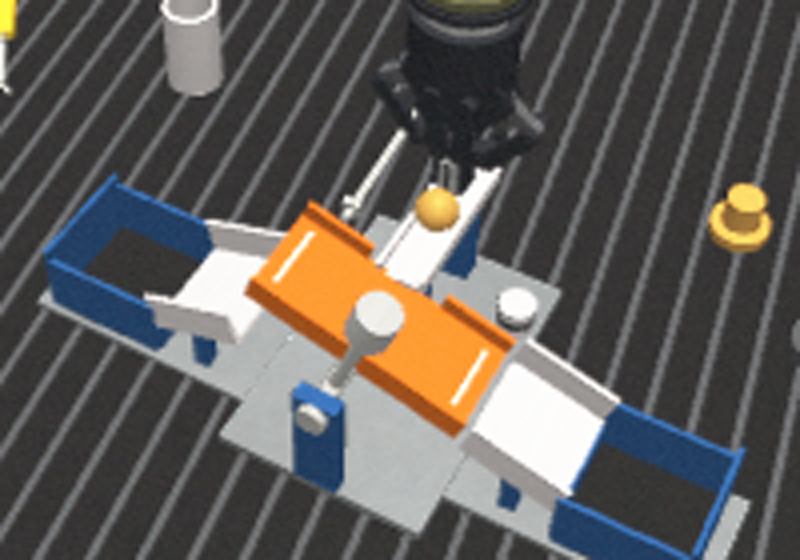

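The ball is in contact and has moved a few mm to (437,210). Continuing.

>>> arm_command(
  slide=[
    [0,0.003,0],
    [0,0.004,0],
    [0,0.004,0],
    [0,0.004,0],
    [0,0.004,0],
    [0,0.004,0],
    [0,0.004,0],
    [0,0.003,0],
  ],
  rotation=[
    [0,0,0],
    [0,0,0],
    [0,0,0],
    [0,0,0],
    [0,0,0],
    [0,0,0],
    [0,0,0],
    [0,0,0],
  ],
  hand=[1,1,1,1,1,1,1,1],
)

```text
clock: 11.4
tcp_pos: [536.6, 63.7, 123.3]
ee_rot: [2.143, 1.571, 0.425]
force: [-0.8, -0.1, -0.3]
grip_width: 0.0
```

```bash
python3 st.py;python3 pic2.py b6
```

```text
t 11.4 tcp [536.6  63.7 123.3] sorter [-82.6  -0.8 123.3] F [-0.8 -0.1 -0.3] w 0.0045184649890729015
tool z yaw -98.47 x [ 0.  0. -1.]
```

View pics/b6.png

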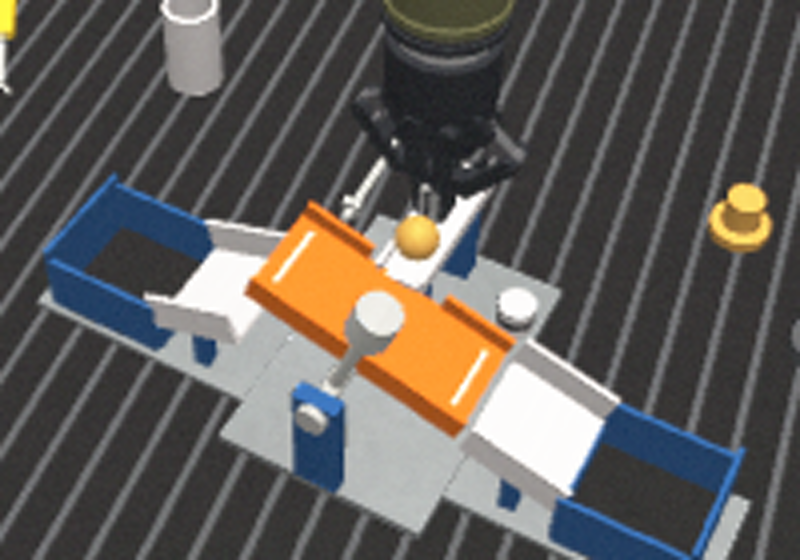

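>>> arm_command(
  slide=[
    [0,0.003,0],
    [0,0.003,0],
    [0,0.003,0],
    [0,0.003,0],
    [0,0.003,0],
    [0,0.003,0],
    [0,0.002,0],
    [0,0,0],
  ],
  rotation=[
    [0,0,0],
    [0,0,0],
    [0,0,0],
    [0,0,0],
    [0,0,0],
    [0,0,0],
    [0,0,0],
    [0,0,0],
  ],
  hand=[1,1,1,1,1,1,1,1],
)

```text
clock: 12.45
tcp_pos: [556.3, 60.7, 123.3]
ee_rot: [1.934, 1.571, 0.215]
force: [0.2, 0.0, 1.0]
grip_width: 0.2
```

```bash
python3 st.py;python3 pic2.py b7
```

```text
t 12.45 tcp [556.3  60.7 123.3] sorter [-62.7  -1.  123.3] F [0.2 0.  1. ] w 0.18379833231202009
tool z yaw -98.47 x [ 0.  0. -1.]
```

View pics/b7.png

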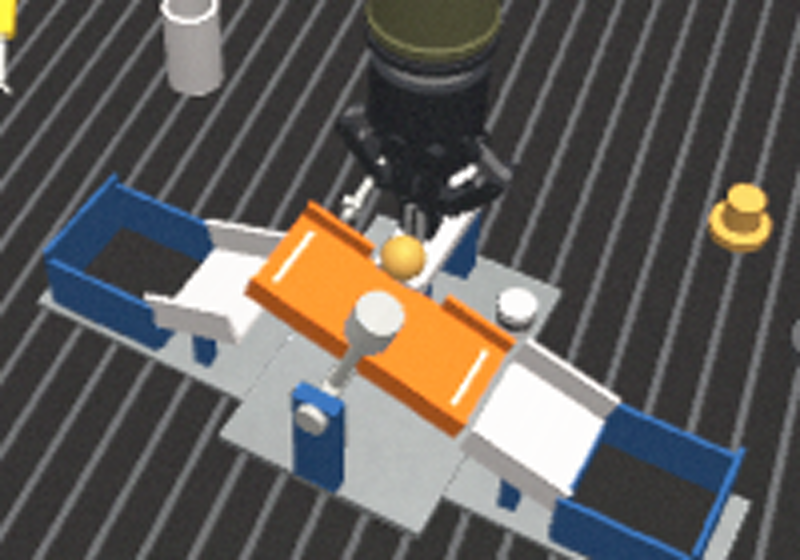

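>>> arm_command(
  slide=[
    [0,0.003,0],
    [0,0.003,0],
    [0,0.003,0],
    [0,0,0],
    [0,-0.006,0],
    [0,-0.01,0],
    [0,0,0],
    [0,0,0],
  ],
  rotation=[
    [0,0,0],
    [0,0,0],
    [0,0,0],
    [0,0,0],
    [0,0,0],
    [0,0,0],
    [0,0,0],
    [0,0,0],
  ],
  hand=[1,1,1,1,1,1,1,1],
)

```text
clock: 13.5
tcp_pos: [549.2, 61.8, 123.5]
ee_rot: [1.688, 1.57, -0.03]
force: [0.4, 0.1, -0.4]
grip_width: 0.3
```

```bash
python3 st.py;python3 pic2.py b8
```

```text
t 13.5 tcp [549.2  61.8 123.5] sorter [-69.8  -0.9 123.5] F [ 0.4  0.1 -0.4] w 0.2505002217162213
tool z yaw -98.46 x [ 0. -0. -1.]
```

View pics/b8.png

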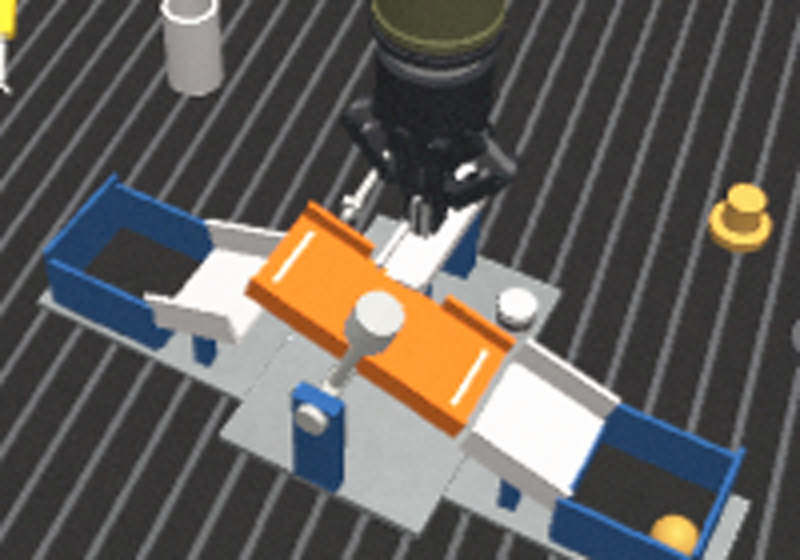

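The ball has rolled into the left tray at (675,535). I'll retreat upwards, let it settle and check again.

>>> arm_command(
  slide=[
    [-0.03,0,0],
    [-0.04,0,0],
    [-0.03,0,0],
    [0,0,0],
    [0,0,0],
    [0,0,0],
    [0,0,0],
    [0,0,0],
  ],
  rotation=[
    [0,0,0],
    [0,0,0],
    [0,0,0],
    [0,0,0],
    [0,0,0],
    [0,0,0],
    [0,0,0],
    [0,0,0],
  ],
  hand=[1,1,1,1,1,1,1,1],
)

```text
clock: 14.55
tcp_pos: [549.0, 61.8, 222.8]
ee_rot: [-1.417, 1.57, -3.135]
force: [-0.2, 0.4, -0.4]
grip_width: -0.3
```

>>> arm_command(
  slide=[
    [0,0,0],
    [0,0,0],
    [0,0,0],
    [0,0,0],
    [0,0,0],
    [0,0,0],
    [0,0,0],
    [0,0,0],
  ],
  rotation=[
    [0,0,0],
    [0,0,0],
    [0,0,0],
    [0,0,0],
    [0,0,0],
    [0,0,0],
    [0,0,0],
    [0,0,0],
  ],
  hand=[1,1,1,1,1,1,1,1],
)

```text
clock: 15.55
tcp_pos: [549.2, 61.8, 223.3]
ee_rot: [2.602, 1.571, 0.884]
force: [0.6, -0.8, 0.3]
grip_width: -0.3
```

```bash
python3 st.py;python3 pic.py b9
```

```text
t 15.55 tcp [549.2  61.8 223.3] sorter [-69.9  -0.9 223.3] F [ 0.6 -0.8  0.3] w -0.264130620811149
tool z yaw -98.46 x [ 0.  0. -1.]
```

View pics/b9.png

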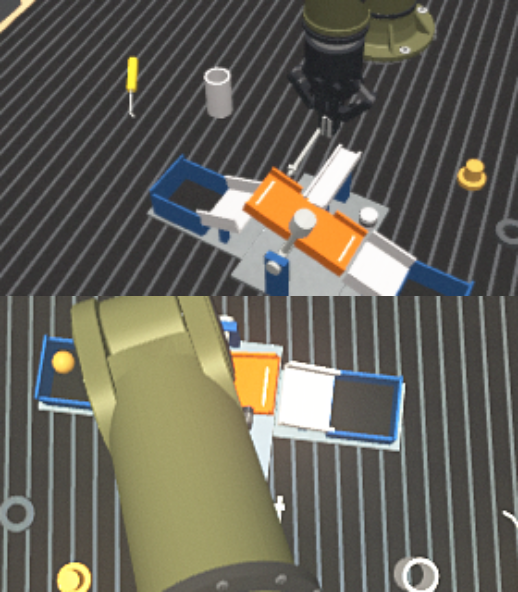

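The ball lies in the left tray (top view (63,362)), the gate still feeds left, the other things are unmoved and the arm is clear.

```bash
python3 -c "
from workcell import ctrl
print(ctrl.sign_off())"
```

```text
the job is handed in; nothing more can be done
None
```

The job is done and handed in at about 15.7 s on the robot's clock, well inside the 48 s limit. The gate now feeds the left chute, and the ball is in the left tray.

- **Gate:** it started with its left end up, feeding the right chute. I pressed the left end down with the closed fingertips until it tipped, and it stayed tipped.
- **Ball:** I pushed it slowly along the groove with the fingertips and backed off once it was past the end. It rolled by itself down the left chute.

**Last checks:** in the last pictures the ball lies in the left tray and the gate's right end is up. The piston, barrel, gland, collar, tie rod and pick look unmoved, judged by eye. The arm is about 100 mm above the groove, and no reading showed more than about 1 N on it.

**Checks that disagreed:**
- The networks' first positions for the sorter were off. `gate_right_end` in the top view missed by about 99 px, and later `left_tray` by about 64 px. I refitted the sorter's position using the gate's white lines and the ball as seen in the pictures.
- The refit still left `weight_top` about 8 px out in the scene view.
- The arm hides part of the gate and groove in the last top view, so I judged the gate from the scene view.

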